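# Switch off the UV steriliser, draw its lamp and hold it upright over the drip dish

## Task

Turn the red rotary isolator from on to off (fully round, white pointer to the black dot), then draw the orange-capped UV lamp cartridge out of the leaning blue steriliser housing, turn it upright with its white tube hanging down, and keep it raised about 5 cm above the rim of the green glass dish, over the dish's middle, so that it drips into the dish. Finish still holding the lamp there, steady; do not put it down or let go. Leave the dish, food tub, pleco tube, scoop and tweezers where they are.

Things in the scene. Friction and masses are not known exactly. Their poses are not given: they have to be found in the camera images.
- isolator (a joint): Angle of the red isolator handle, rad: 0 = off (end stop), 1.571 = on (end stop). It grows clockwise seen from above, so switching off turns it anticlockwise by the angle read. It starts at 1.2 to 1.5; friction of about 0.06 N m holds it wherever it is left.
- isolator_grip (a point): Point to grip on the red isolator handle, on its vertical turning axis, 78 mm above the shelf. The handle is an upright bar 12 mm thick (point x), 54 mm long (point y), 34 mm high, top 8.5 mm above this point, on a disc of 44 mm diameter with its top 25.5 mm below this point. The point turns with the handle; its +y end carries the white pointer stripe.
- isolator_box: Fixed grey box of the isolator with a yellow face, 80 x 80 mm, 45 mm high, origin at the centre of its underside. A green dot on the face towards the box's +x marks on, a black dot towards its +y marks off: the white pointer end of the handle points to the dot.
- steriliser: Fixed UV steriliser: black foot 130 x 90 mm and a blue round housing that leans 30 degrees (0.524 rad) from vertical, its open upper end leaning towards the body's -x (roughly towards the robot). Origin under the foot, at shelf level. Bore 32 mm in diameter, 92 mm deep; housing 46 mm outside diameter.
- steriliser_mouth (a point): Centre of the housing's open upper end, on the bore's axis, 122 mm above the shelf. The lamp's flange rests on this rim.
- lamp: Loose lamp cartridge, 0.14 kg. Origin: centre of the tube's free (lower) end; +z runs along it to the cap. White tube dia. 28 mm, z = 0 to 75 mm; black flange dia. 44, 75 to 80; orange square cap 30 x 30 (faces across x and y), 80 to 125. At the start it leans with the bore, 75 mm of tube inside with 2 mm of play all round; not latched, comes out by a straight pull along its axis.
- lamp_grip (a point): Point on the lamp's axis 105 mm from the free end of the tube, in the middle of the orange cap; same axes as the lamp.
- dish: Loose green glass drip dish on the turntable, 100 mm across the rim, 25 mm high, 4 mm wall, inner floor 5 mm above its origin; origin at the centre of its underside (20 mm above the shelf).
- turntable: Fixed grey turntable, does not turn; disc of 280 mm diameter, top 20 mm above the shelf, origin at the centre of its underside. Its start yaw differs, and the load lies round it accordingly.
- tub: Bystander: yellow flip-top food tub on the turntable, 62 x 47 mm, 76 mm high, origin at the centre of its underside.
- pleco_tube: Bystander: grey ceramic pleco tube lying on a flat foot on the turntable, 85 mm long (x), 42 mm wide, 45 mm high, origin at the centre of its underside.
- scoop: Bystander: green plastic scoop on the turntable, 93 mm long (x), 28 mm wide, 18 mm high, origin under its middle.
- tweezers: Bystander: stainless tweezers lying on the shelf, 130 mm long (x), 25 mm wide, 6 mm high, origin under their middle.
Things that resemble listed ones, but are neither listed nor needed, are in the scene too. There is more than one size of the dish; the one meant has the size given above.

How it is judged (in metres and radians):
On the way, in this order (a step that is already met when the one before it is completed fails the run):
1. the isolator is turned off (within 0.2 rad of its off stop) (value of joint isolator below 0.2 rad), for 0.1 s.
2. the lamp, held by the fingers, is drawn up until the end of its tube is at the height of the housing's mouth (height (world z) of lamp above 0.115 m and contact force between lamp and the fingers above 0.5 N), for 0.05 s.
At the end, for the whole second after the job is handed in: Isolator within 0.2 rad of off; lamp held by the fingers only, at rest (< 20 mm/s), tube down, upright within 0.17 rad, its lower end within 35 mm of the dish axis and 25 to 90 mm above the rim; dish, tub, pleco tube, scoop and tweezers within 30 mm of where they started (value of joint isolator below 0.2 rad and angle between lamp's own z axis and vertical below 0.17 rad and horizontal distance between lamp and dish below 0.035 m and z of lamp in the frame of dish between 0.05 and 0.115 m and contact force between lamp and the fingers above 0.5 N and contact force between lamp and dish below 0.2 N and contact force between lamp and tub below 0.2 N and contact force between lamp and steriliser below 0.2 N and linear speed of lamp below 0.02 m/s and distance of each of tub, pleco_tube, scoop, tweezers, dish from where it was at the start of the episode below 0.03 m); the arm keeps its last pose, push and grip.
It fails at once if the dish, tub, pleco tube, scoop or tweezers are pushed more than 30 mm from their place (distance of any of tub, pleco_tube, scoop, tweezers, dish from where it was at the start of the episode above 0.03 m).
It fails at once if the lamp is drawn while the isolator is on (height (world z) of lamp above 0.1 m and value of joint isolator above 0.35 rad).
It also fails if it takes over 51 s, if anything falls off the work surface, if the arm or the gripper's body presses on something with over 40 N, if the wrist force passes 120 N, or if a joint passes its speed limit or range.

## Robot

A 6-joint arm with a two-finger parallel gripper is mounted at the origin on the work surface. World frame = base frame: x ahead of the robot, y to its left, z up, the work surface at z = 0. Lengths are in m, angles in degrees, forces in N, time in s.
With the tool pointing down it reaches from about 0.4 to 0.825 m from the base axis. Payload 7 kg.
Tool frame: the origin (TCP) lies midway between the tips of the shut fingers; the grasp point (between the pads) lies ctrl.grasp_offset behind it (ctrl.grasp_offset is the distance from the TCP to the grasp point, in m); z points along the fingers, y is the line along which they close (so a half turn about z gives the same grasp; the last joint's range is limited). The gripper opens to 88 mm and grips with 3 to 60 N. Pads are 19 mm wide; open, the fingers measure 130 mm over their backs; the gripper's body (78 mm by 193 mm) begins 47 mm behind the grasp point.
Start: joints at [-49.727, 20.546, 0.682, 0, -70.136, -16.507], TCP at [0.272, -0.618, 0.227] pointing down, gripper open.
Joint ranges: [-176.03, 176.03], [-82.01, 121.73], [-58.28, 71.71], [-173.87, 95.51], [-174.79, -0.11], [-173.66, 173.66]. Speed limits (degrees/s): [136.94, 136.94, 172.46, 180, 180, 180].

## Interface

Orientations are given as [roll, pitch, yaw] about the fixed x, y, z axes, in that order (R = Rz(yaw) Ry(pitch) Rx(roll)).
In Python, from plant import ctrl gives the robot as it stands. The module is installed in compiled form; this text tells all that it offers.
- The arm moves only by the tool send_rows, never from a script. Its argument "increments" is a list that holds one entry, the list of rows, each a list of 4 numbers: the shift along the world's x, y, z normalised to -1 to 1, where 1 is 0.2 m, then the turn about the world's z normalised to -1 to 1, where 1 is 1.5 rad. In form: [[[x, y, z, roll], ...]]. A call has 1 to 12 rows; each row is the pose to reach, as a shift and turn from the pose commanded when the call began; what a row does not reach only later rows make up. A row lasts 1/8 s, in which the tool goes at most 62.5 mm and 10.7 degrees, less where a joint would pass 70% of its speed; a pose out of reach is approached as far as the arm can. A call with a number of a shift or a turn outside -1 to 1 is refused whole. A call with a gripper value outside its range is refused whole. "jaw" is the opening, from 0 (shut) to 1 (fully open), set as the call begins (left out, the last holds). The fingers move at their own pace and stop on an object; the grip force is fixed at half the most. Time passes only in rows, so rows that repeat a pose let the fingers close. It gives the time, the measured TCP pose, the force, the opening and the grip force at its end, in the units of the state.
- ctrl.get_obs(): the state, without advancing time (a new reading comes with each control period).
- ctrl.snapshot(name): name is "scene" or "side" or "wrist"; returns the picture (384x512x3 uint8, red, green, blue); there is no depth.
- ctrl.calibration(name): a dict with "mtx" (3x3 intrinsics, pixels), "eye" and "attitude" of the camera in the world. Camera axes: x right, y up, looking along -z (the intrinsics and any distortion apply to the point x, -y, -z); pixel columns grow to the right and rows downward; lengths in m; the calibration is good to about 2 mm. A picture is of the moment at which its call begins: read the wrist's pose just before it. calibration takes no time and is no camera call; for the wrist camera it gives the pose at the moment of the call.
- ctrl.close_job(): hands the job in; it is judged then, once.
Trained networks look in the newest picture that a camera, given by its name, has taken for a name from the list of things; names that differ only in an ending like _2 or _b are one class to them, and where a whole thing is asked for, a point or a joint stands for the part that bears it (a point fixed in the world has none). Each returns a list of dicts, best first, with "conf" (0 to 1); they miss things now and then, are a little off and sometimes report something else, mostly with a low value. They report only what shows in the picture. A call takes as long as a camera call. They do not tell look-alikes from the thing itself.
- ctrl.trace(thing, camera): "mask" (384x512 bool, what is visible of it) and "bbox" ([left, top, right, bottom] in pixels, round what is visible of it).
- ctrl.spot_point(thing, camera): "pixel" ([row, column] in pixels: a listed point, or the origin of a listed thing).
The state is a dict: "clock": time; "joint_pos": joint angles; "qvel": joint speeds; "tau": joint torques, N m; "tool_pos": TCP position; "orientation": TCP orientation; "force": force on the tool from outside, world axes, zero at the start; "moment": the same for the moment, N m; "opening": finger opening in m; "gripper_force": force on a finger pad.
Only numpy, scipy, OpenCV 4.12 (cv2) and the standard library are available. Lean on these libraries where they do the work, as an engineer would, in place of code of your own. Each camera call takes 0.05 s, during which the arm holds its last target. There are 200 camera calls.

## Working session

There is one attempt and no reset: what is moved stays moved. The work goes in short steps, Python scripts to look and compute and a tool call to move; the robot and the scene stay as the last step left them, time stands still between calls to the robot, and variables do not carry over. Pictures are saved under pics/ and viewed, at most 11 in all, crops included, and the job is handed in when it is done.

Besides the shell and the picture viewer there is one more tool, called after "Call:" as name(argument=value, ...), one argument or row to a line, values as JSON. send_rows: Moves the arm, as the interface text tells. Its arguments: {"type":"object","properties":{"increments":{"type":"array"},"jaw":{"type":"number"}},"required":["increments"]}

```bash
mkdir -p pics
cat > h.py <<'E'
import numpy as np, cv2
from plant import ctrl
def cam(n):
    c=ctrl.calibration(n); return np.array(c["mtx"]),np.array(c["eye"]),c["attitude"],c
def shot(n,f):
    im=ctrl.snapshot(n); cv2.imwrite(f"pics/{f}.png",im[:,:,::-1]); return im
E
python3 - <<'E'
from h import *
for n in ("scene","side","wrist"):
    print(n,ctrl.calibration(n))
    shot(n,n)
a=[cv2.imread(f"pics/{n}.png") for n in ("scene","side","wrist")]
print(ctrl.get_obs(),ctrl.grasp_offset)
for n in ("scene","side"):
    for t in ("isolator_grip","isolator_box","steriliser","steriliser_mouth","lamp","lamp_grip","dish","turntable","tub","pleco_tube","scoop","tweezers"):
        print(n,t,[(np.round(d["pixel"],1).tolist(),round(d["conf"],2)) for d in ctrl.spot_point(t,n)])
E
```

```text
scene {'mtx': array([[373.52962156,   0.        , 256.1769267 ],
       [  0.        , 373.52962156, 192.05165285],
       [  0.        ,   0.        ,   1.        ]]), 'eye': array([1.10882523, 0.33231726, 0.79989719]), 'attitude': array([ 47.36201103,   0.60196978, 123.51005238])}
side {'mtx': array([[444.97356309,   0.        , 260.80312542],
       [  0.        , 444.97356309, 190.28895267],
       [  0.        ,   0.        ,   1.        ]]), 'eye': array([-0.05190899,  0.70186905,  0.68196866]), 'attitude': array([  58.72955665,   -1.21280438, -144.9623075 ])}
wrist {'mtx': array([[279.7695059 ,   0.        , 255.54217585],
       [  0.        , 279.7695059 , 186.24671301],
       [  0.        ,   0.        ,   1.        ]]), 'eye': array([ 0.20226953, -0.64844641,  0.38364148]), 'attitude': array([-1.62529849e+01, -4.00027083e-02,  1.13755218e+02])}
{'clock': 0.15, 'joint_pos': array([-4.97264904e+01,  2.05810503e+01,  6.46922986e-01, -1.42264577e-02,
       -7.01353573e+01, -1.65056725e+01]), 'qvel': array([-0.08096287, -0.07063553,  0.07474737,  0.11751144, -0.06602958,
    
[... 835 characters left out ...]
.62)]
scene turntable [([204.8, 214.1], 0.92)]
scene tub [([220.6, 203.6], 0.77)]
scene pleco_tube [([197.3, 238.5], 0.81)]
scene scoop [([211.4, 226.3], 0.52), ([202.9, 213.7], 0.47)]
scene tweezers [([282.4, 246.1], 0.66)]
side isolator_grip [([221.3, 245.4], 0.94)]
side isolator_box [([246.5, 248.2], 0.79)]
side steriliser [([294.5, 151.9], 0.56)]
side steriliser_mouth [([246.8, 163.1], 0.6)]
side lamp []
side lamp_grip [([235.7, 172.0], 0.72)]
side dish [([168.4, 350.8], 0.66), ([180.5, 302.7], 0.64)]
side turntable [([196.7, 283.9], 0.67)]
side tub [([184.4, 255.9], 0.66)]
side pleco_tube [([206.3, 288.3], 0.85)]
side scoop [([200.3, 268.4], 0.46)]
side tweezers [([217.3, 181.7], 0.71)]
```

View pics/scene.png

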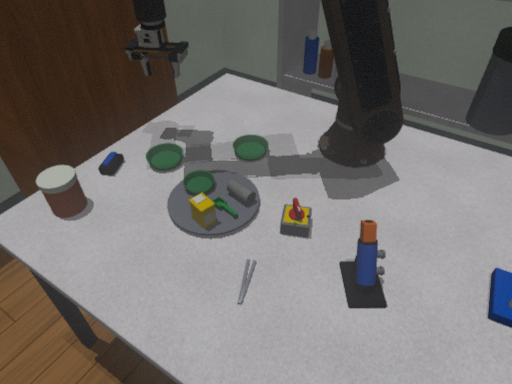

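View pics/side.png

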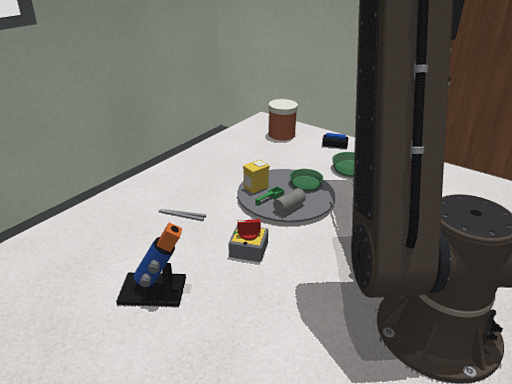

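The scene has one isolator (scene px row 205, col 297) and one lamp with housing (227,369). There are three green dishes: (149,248) and (159,168) lie on the shelf, and (185,198) sits on the turntable, so that is the one meant. Next I triangulate.

```bash
cat >> h.py <<'E'
from scipy.spatial.transform import Rotation as Ro
def ray(n,px,c=None):
    c=c or ctrl.calibration(n); K=np.array(c["mtx"]); R=Ro.from_euler("xyz",c["attitude"],degrees=True).as_matrix()
    d=np.array([(px[1]-K[0,2])/K[0,0],-(px[0]-K[1,2])/K[1,1],-1]); d=R@d
    return np.array(c["eye"]),d/np.linalg.norm(d)
def atz(n,px,z,c=None):
    e,d=ray(n,px,c); return e+d*(z-e[2])/d[2]
def tri(rs):
    A=sum(np.eye(3)-np.outer(d,d) for e,d in rs); b=sum((np.eye(3)-np.outer(d,d))@e for e,d in rs)
    return np.linalg.solve(A,b)
def proj(n,P,c=None):
    c=c or ctrl.calibration(n); K=np.array(c["mtx"]); R=Ro.from_euler("xyz",c["attitude"],degrees=True).as_matrix()
    q=R.T@(np.array(P)-np.array(c["eye"])); return np.array([K[1,2]-K[1,1]*q[1]/-q[2],K[0,2]+K[0,0]*q[0]/-q[2]])
E
python3 - <<'E'
from h import *
T=dict(isolator_grip=((205.1,296.5),(221.3,245.4),.078),box=((227.3,293.6),(246.5,248.2),0),ster=((279.5,360),(294.5,151.9),0),mouth=((242.6,371.5),(246.8,163.1),.122),lgrip=((226.6,369.2),(235.7,172),.148),
dish=((185.3,198.3),(180.5,302.7),.02),turntable=((204.8,214.1),(196.7,283.9),0),tub=((220.6,203.6),(184.4,255.9),.02),pleco=((197.3,238.5),(206.3,288.3),.02),scoop=((211.4,226.3),(200.3,268.4),.02),tw=((282.4,246.1),(217.3,181.7),0))
for k,(a,b,z) in T.items():
    print(k,tri([ray("scene",a),ray("side",b)]).round(3),atz("scene",a,z).round(3),atz("side",b,z).round(3))
E
python3 - <<'E'
import cv2,numpy as np
a=cv2.imread("pics/scene.png"); b=cv2.imread("pics/side.png")
c=lambda i,r,q,w,h:cv2.resize(i[r:r+h,q:q+w],(390,390*h//w),interpolation=cv2.INTER_CUBIC)
cv2.imwrite("pics/crop.png",np.vstack([np.hstack([c(a,190,270,60,50),c(a,205,330,72,60)]) if False else np.hstack([c(a,190,265,60,60),c(b,205,215,60,60)])]))
E
```

```text
isolator_grip [0.452 0.021 0.085] [0.443 0.015 0.078] [0.457 0.016 0.078]
box [0.453 0.015 0.001] [0.455 0.018 0.   ] [0.454 0.009 0.   ]
ster [ 0.522  0.251 -0.001] [0.518 0.244 0.   ] [0.521 0.261 0.   ]
mouth [0.497 0.239 0.123] [0.498 0.241 0.122] [0.499 0.235 0.122]
lgrip [0.482 0.224 0.151] [0.478 0.223 0.148] [0.484 0.221 0.148]
dish [ 0.487 -0.305  0.029] [ 0.48  -0.313  0.02 ] [ 0.495 -0.32   0.02 ]
turntable [ 0.506 -0.232  0.001] [ 0.507 -0.231  0.   ] [ 0.507 -0.237  0.   ]
tub [ 0.588 -0.205  0.024] [ 0.589 -0.202  0.02 ] [ 0.593 -0.217  0.02 ]
pleco [ 0.455 -0.175  0.02 ] [ 0.456 -0.174  0.02 ] [ 0.455 -0.175  0.02 ]
scoop [ 0.519 -0.174  0.015] [ 0.524 -0.169  0.02 ] [ 0.515 -0.168  0.02 ]
tw [ 0.678  0.007 -0.007] [ 0.681  0.009 -0.   ] [0.67  0.015 0.   ]
```

View pics/crop.png

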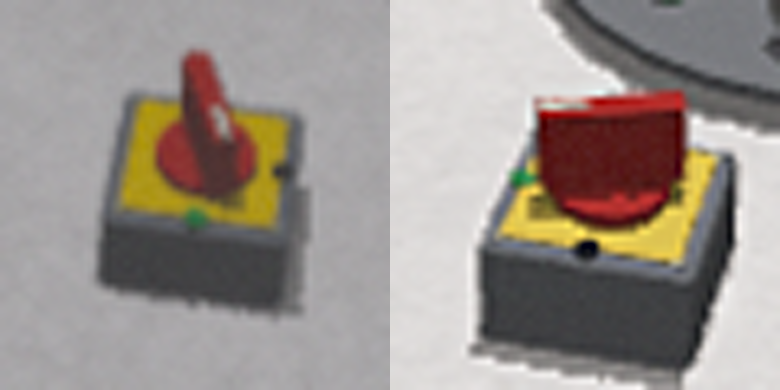

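Run:
```python
from h import *
A=lambda v:np.degrees(np.arctan2(v[1],v[0])).round(1)
g=tri([ray("scene",(223.4,295.2)),ray("side",(205+177/6.5,215+130/6.5))]);k=tri([ray("scene",(216.5,308.5)),ray("side",(205+250/6.5,215+197/6.5))])
print(g,k)
S=lambda x,y:(190+y/6.5,265+x/6.5); D=lambda x,y:(205+y/6.5,215+(x-390)/6.5)
near=atz("scene",S(222,122),.0865);far=atz("scene",S(195,53),.0865);print("scene",near,far,A(near-far))
l=atz("side",D(540,100),.0865);r=atz("side",D(685,95),.0865);print("side",l,r,A(l-r),(l+r)/2)
c=np.array([.452,.016,.045]);print(A(g-c),A(k-c), A(k-g))
# box top corners from scene: bottom-left (105,215)? (300,230),(295,118),(130,95)
q=[atz("scene",S(*p),.045) for p in ((105,212),(298,228),(302,115),(127,93))];print(np.round(q,3),[A(q[i]-q[i-1]) for i in range(4)],np.mean(q,0))
```

```text
[0.47714477 0.03182295 0.04578146] [0.43303751 0.04971562 0.04413511]
scene [0.4595648  0.03180349 0.0865    ] [0.42943003 0.00228169 0.0865    ] 44.4
side [0.46578407 0.03329735 0.0865    ] [ 4.26151224e-01 -1.78619883e-04  8.65000000e-02] 40.2 [0.44596765 0.01655936 0.0865    ]
32.2 119.4 157.9
[[ 0.495 -0.001  0.045]
 [ 0.459  0.071  0.045]
 [ 0.399  0.042  0.045]
 [ 0.429 -0.03   0.045]] [np.float64(23.0), np.float64(116.5), np.float64(-154.1), np.float64(-67.4)] [0.44565129 0.02041124 0.045     ]
```

Call:
send_rows(
  increments=[
    [[0.1,0.3,0,0],[0.25,0.6,0,0.1],[0.4,0.9,0,0.21],[0.45,1,0,0.21]],
  ],
  jaw=1,
)

```text
clock: 1.85
tool_pos: [0.363, -0.4155, 0.2271]
orientation: [-179.9, 0.0, -138.0]
force: [0.6, 0.5, -0.1]
opening: 0.0875
gripper_force: 0.0
```

Call:
send_rows(
  increments=[
    [[0.1,0.3,0,0],[0.2,0.6,0,0],[0.25,0.9,0,0],[0.3,1,0,0]],
  ],
)

```text
clock: 2.35
tool_pos: [0.4222, -0.2151, 0.2272]
orientation: [-180.0, 0.1, -138.0]
force: [1.6, -0.2, -0.0]
opening: 0.0878
gripper_force: 0.0
```

Call:
send_rows(
  increments=[
    [[0.02,0.3,0,0],[0.04,0.6,0,0],[0.06,0.9,0,0],[0.06,1,0,0],[0.06,1,0,0]],
  ],
)

```text
clock: 2.98
tool_pos: [0.4341, -0.0163, 0.2268]
orientation: [-180.0, 0.0, -138.0]
force: [-0.0, -0.1, 0.5]
opening: 0.0878
gripper_force: 0.0
```

Run:
```python
from h import *
o=ctrl.get_obs();print(o["tool_pos"],o["orientation"],o["clock"],o["joint_pos"])
c=ctrl.calibration("wrist");im=shot("wrist","w2");
for t in ("isolator_grip","isolator_box"):
    for d in ctrl.spot_point(t,"wrist"): print(t,d,atz("wrist",d["pixel"],.078 if "grip" in t else 0,c))
```

```text
[ 0.4341127  -0.01632091  0.22684112] [-1.79988015e+02  4.13781655e-02 -1.38010579e+02] 2.975 [ 2.40458061e+01 -2.97511259e+00 -2.78084241e+01 -1.48380067e-03
 -6.51236308e+01 -7.20557652e+01]
isolator_grip {'pixel': [202.7, 274.9], 'conf': 0.86} [0.4439115  0.02241316 0.078     ]
isolator_grip {'pixel': [181.0, 267.8], 'conf': 0.59} [ 0.43022518 -0.00143514  0.078     ]
isolator_box {'pixel': [180.4, 266.7], 'conf': 0.7} [0.44406852 0.01357582 0.        ]
```

View pics/w2.png

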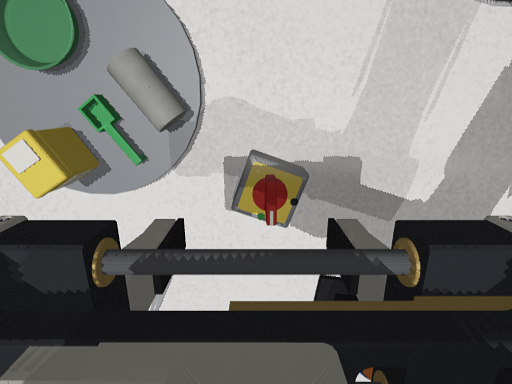

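Run:
```python
from h import *
from h import ctrl
im=cv2.imread("pics/w2.png")[:,:,::-1].astype(int)
m=(im[...,0]>im[...,1]+60)&(im[...,0]>im[...,2]+60);m[:150]=0;m[230:]=0;m[:,:235]=0;m[:,310:]=0
for r in range(170,230,3):
    x=np.where(m[r])[0]; print(r,x.min() if len(x) else None,x.max() if len(x) else None, [tuple(im[r,c]) for c in (266,270,274)])
S=lambda p,z:atz("wrist",p,z).round(4)
print(S((175,270),.0865),S((224,271),.0865),"discr",S((193,270),.0525),S((202,294),.045),S((216,262),.045))
```

```text
170 None None [(np.int64(130), np.int64(116), np.int64(65)), (np.int64(130), np.int64(116), np.int64(67)), (np.int64(130), np.int64(117), np.int64(68))]
173 None None [(np.int64(128), np.int64(114), np.int64(60)), (np.int64(128), np.int64(113), np.int64(59)), (np.int64(129), np.int64(116), np.int64(60))]
176 None None [(np.int64(85), np.int64(38), np.int64(38)), (np.int64(86), np.int64(40), np.int64(39)), (np.int64(81), np.int64(33), np.int64(36))]
179 263 276 [(np.int64(81), np.int64(29), np.int64(29)), (np.int64(83), np.int64(30), np.int64(29)), (np.int64(83), np.int64(32), np.int64(28))]
182 258 281 [(np.int64(88), np.int64(28), np.int64(25)), (np.int64(98), np.int64(31), np.int64(29)), (np.int64(98), np.int64(30), np.int64(27))]
185 256 284 [(np.int64(88), np.int64(21), np.int64(19)), (np.int64(99), np.int64(27), np.int64(25)), (np.int64(99), np.int64(27), np.int64(27))]
188 254 285 [(np.int64(88), np.int64(23), np.int64(21)), (np.int64(98), np.int64(22), np.int64(20)), (np.int64(97), np.int64(24), np.int64(21))]
191 253 286 [(np.int64(87), np.int64(21), np.int64(18)), (np.int64(
[... 1279 characters left out ...]
p.int64(20), np.int64(18)), (np.int64(158), np.int64(164), np.int64(156)), (np.int64(122), np.int64(26), np.int64(25))]
221 267 275 [(np.int64(93), np.int64(45), np.int64(43)), (np.int64(157), np.int64(164), np.int64(155)), (np.int64(123), np.int64(28), np.int64(25))]
224 267 275 [(np.int64(179), np.int64(165), np.int64(162)), (np.int64(154), np.int64(159), np.int64(150)), (np.int64(120), np.int64(30), np.int64(27))]
227 None None [(np.int64(218), np.int64(218), np.int64(216)), (np.int64(216), np.int64(214), np.int64(211)), (np.int64(219), np.int64(218), np.int64(217))]
[ 0.4219 -0.008   0.0865] [0.464  0.0323 0.0865] discr [0.4439 0.0146 0.0525] [0.4338 0.0477 0.045 ] [0.4756 0.03   0.045 ]
```

Call:
send_rows(
  increments=[
    [[0.05,0.17,0,0.02],[0.05,0.17,-0.3,0.02],[0.05,0.17,-0.55,0.02],[0.05,0.17,-0.75,0.02],[0.05,0.17,-0.83,0.02],[0.05,0.17,-0.83,0.02]],
  ],
)

```text
clock: 3.88
tool_pos: [0.4432, 0.0149, 0.0595]
orientation: [179.9, -0.2, -136.6]
force: [-0.5, -0.0, 1.5]
opening: 0.0879
gripper_force: 0.0
```

Call:
send_rows(
  increments=[
    [[0,0,0,0],[0,0,0,0],[0,0,0,0],[0,0,0,0],[0,0,0,0],[0,0,0,0]],
  ],
  jaw=0,
)

```text
clock: 4.62
tool_pos: [0.444, 0.0163, 0.0606]
orientation: [180.0, 0.0, -136.5]
force: [1.3, -0.5, 1.0]
opening: 0.0331
gripper_force: 0.0
```

Call:
send_rows(
  increments=[
    [[0,0,0,0],[0,0,0,0],[0,0,0,0],[0,0,0,0],[0,0,0,0],[0,0,0,0]],
  ],
)

```text
clock: 5.38
tool_pos: [0.444, 0.0162, 0.0605]
orientation: [-180.0, -0.0, -136.5]
force: [0.1, -0.7, -1.2]
opening: 0.0117
gripper_force: 30.0
```

Call:
send_rows(
  increments=[
    [[0,0,0,0.1],[0,0,0,0.2],[0,0,0,0.3],[0,0,0,0.4],[0,0,0,0.5],[0,0,0,0.6],[0,0,0,0.7],[0,0,0,0.75],[0,0,0,0.8],[0,0,0,0.84],[0,0,0,0.84]],
  ],
)

```text
clock: 6.75
tool_pos: [0.4474, 0.016, 0.0607]
orientation: [-179.7, -0.1, -64.2]
force: [18.8, -14.4, -18.5]
opening: 0.0125
gripper_force: 30.6
```

```bash
python3 -c "
from h import *
print(ctrl.get_obs())"
```

```text
{'clock': 6.75, 'joint_pos': array([ 27.54376123,   9.73705588, -39.93636193,   0.22416347,
       -40.0587847 ,  -1.94188619]), 'qvel': array([-0.00304286, -0.04038204,  0.0506072 ,  0.02582198,  0.05671894,
       -1.35707128]), 'tau': array([  7.21348599, -40.21576166,  17.94532299,   0.85237227,
        -3.88234824,   1.01031929]), 'tool_pos': array([0.44743381, 0.015964  , 0.06074959]), 'orientation': array([-1.79727657e+02, -1.35915246e-01, -6.42272138e+01]), 'force': array([ 18.82918791, -14.42796867, -18.54083739]), 'moment': array([-5.22204228, -7.08435615, -0.65070143]), 'gripper_force': 30.628192126750946, 'opening': 0.012450087038314683}
```

Call:
send_rows(
  increments=[
    [[0,0,0,0],[0,0,0,0],[0,0,0,0],[0,0,0,0]],
  ],
  jaw=0.8,
)

```text
clock: 7.25
tool_pos: [0.4439, 0.0164, 0.0606]
orientation: [180.0, 0.0, -64.3]
force: [-0.2, 0.2, -0.4]
opening: 0.0463
gripper_force: 0.0
```

Call:
send_rows(
  increments=[
    [[0,0,0.3,0],[0,0,0.6,0],[0,0,0.9,0],[0,0,0.9,0]],
  ],
  jaw=1,
)

```text
clock: 7.75
tool_pos: [0.4464, 0.0171, 0.2456]
orientation: [-179.5, -0.1, -64.2]
force: [0.0, 0.9, -1.1]
opening: 0.0851
gripper_force: 0.0
```

Run:
```python
from h import *
o=ctrl.get_obs();print(o["tool_pos"],o["orientation"],o["clock"],o["joint_pos"])
c=ctrl.calibration("wrist");im=shot("wrist","w3");shot("scene","s3");shot("side","d3")
for t,z in (("lamp_grip",.148),("steriliser_mouth",.122),("steriliser",0)):
    for d in ctrl.spot_point(t,"wrist"): print(t,d,atz("wrist",d["pixel"],z,c))
```

```text
[0.44641558 0.01712751 0.24559118] [-1.79456949e+02 -5.02792968e-02 -6.42290489e+01] 7.75 [ 27.6862166   -2.77917504 -25.13146135   0.07424661 -67.10666339
  -1.94358744]
```

View pics/w3.png

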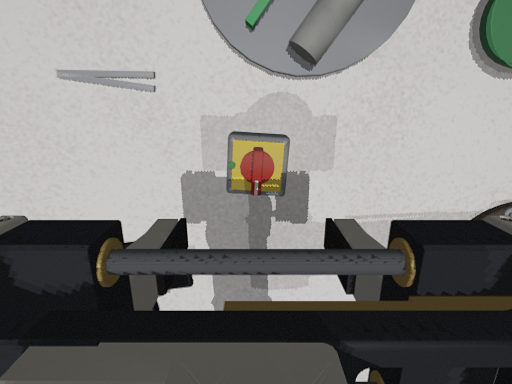

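The pointer is now at the off side and covers the black dot (w3, row 187, col 257). Next I move over the lamp.

Call:
send_rows(
  increments=[
    [[0,0.1,0.3,-0.1],[0.1,0.4,0.3,-0.2],[0.15,0.7,0.3,-0.3],[0.15,0.95,0.3,-0.4],[0.15,1,0.3,-0.5],[0.15,1,0.3,-0.6],[0.15,1,0.3,-0.7],[0.15,1,0.3,-0.8],[0.15,1,0.3,-0.88],[0.15,1,0.3,-0.88]],
  ],
)

```text
clock: 9.3
tool_pos: [0.4738, 0.2161, 0.2994]
orientation: [-180.0, -0.1, -139.9]
force: [0.5, -0.1, 0.4]
opening: 0.0875
gripper_force: 0.0
```

Run:
```python
from h import *
o=ctrl.get_obs();print(o["tool_pos"],o["orientation"],o["clock"],o["joint_pos"])
c=ctrl.calibration("wrist");im=shot("wrist","w4")
for t,z in (("lamp_grip",.148),("steriliser_mouth",.122),("steriliser",0),("lamp",.055)):
    for d in ctrl.spot_point(t,"wrist"): print(t,d,atz("wrist",d["pixel"],z,c))
for d in ctrl.trace("steriliser","wrist")+ctrl.trace("lamp","wrist"): print(d["bbox"],d["conf"])
```

```text
[0.47379063 0.21613331 0.29944901] [-1.79992547e+02 -1.22136303e-01 -1.39856081e+02] 9.3 [ 4.61286056e+01  3.58722815e+00 -1.16337026e+01 -5.51259666e-03
 -7.49013170e+01 -9.59832374e+01]
lamp_grip {'pixel': [184.7, 253.9], 'conf': 0.79} [0.48416953 0.222029   0.148     ]
steriliser_mouth {'pixel': [191.5, 252.3], 'conf': 0.83} [0.49799819 0.23081012 0.122     ]
steriliser {'pixel': [188.3, 249.4], 'conf': 0.85} [0.52669711 0.24650303 0.        ]
steriliser {'pixel': [54.8, 165.5], 'conf': 0.23} [0.44738392 0.01676902 0.        ]
lamp {'pixel': [200.8, 248.3], 'conf': 0.76} [0.52967965 0.24837585 0.055     ]
[222.6, 149.4, 282.2, 231.3] 0.68
[235.3, 168.6, 268.1, 212.6] 0.92
```

View pics/w4.png

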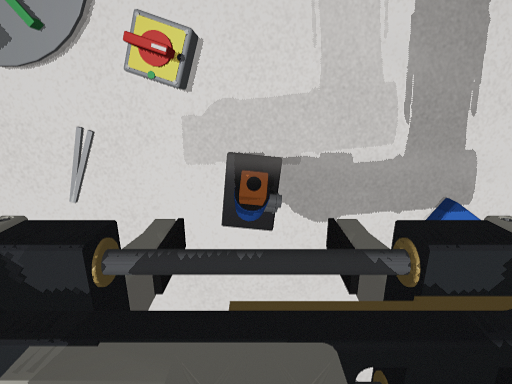

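Run:
```python
from h import *
A=lambda v:np.degrees(np.arctan2(v[1],v[0])).round(1)
im=cv2.imread("pics/w4.png");g=im.max(2).astype(int)
m=(g<60);m[:145]=0;m[240:]=0;m[:,:210]=0;m[:,295:]=0
cs,_=cv2.findContours(m.astype(np.uint8),0,1);c=max(cs,key=cv2.contourArea)
ap=cv2.approxPolyDP(c,4,True)[:,0];print(ap.tolist())
P=lambda x,y,z:atz("wrist",(y,x),z)
q=[P(227,152,.01),P(281,157,.01),P(272,230,.01),P(222,226,.01)]
print([A(q[i]-q[i-1]) for i in range(4)],[np.linalg.norm(q[i]-q[i-1]).round(3) for i in range(4)],np.mean(q,0))
# orange cap
H=cv2.cvtColor(im,cv2.COLOR_BGR2HSV);o=cv2.inRange(H,(3,120,60),(18,255,255));o[:160]=0;o[215:]=0
o[:,:225]=0;o[:,280:]=0
ys,xs=np.where(o>0);print(xs.min(),xs.max(),ys.min(),ys.max(),cv2.minAreaRect(np.c_[xs,ys].astype(np.float32)))
for r in range(ys.min(),ys.max()+1,3): print(r,np.where(o[r])[0][[0,-1]])
h1=P(126,38,.0865);h2=P(168,51,.0865);print("handle",A(h2-h1)," box",A(P(198,25,.045)-P(137,10,.045)),A(P(184,88,.045)-P(124,72,.045)), "dot",A(P(181,57,.045)-P(155,48,.0525)))
```

```text
[[226, 172], [222, 224], [271, 229], [274, 212], [265, 211], [248, 222], [237, 216], [234, 199], [245, 209], [260, 208], [270, 194], [279, 195], [280, 169], [236, 167], [234, 177]]
[np.float64(-145.3), np.float64(124.8), np.float64(34.6), np.float64(-54.8)] [np.float64(0.13), np.float64(0.088), np.float64(0.13), np.float64(0.088)] [0.52995311 0.25172068 0.01      ]
239 267 171 205 ((252.9303436279297, 187.7664031982422), (27.341794967651367, 33.22661590576172), 5.19442892074585)
171 [242 252]
174 [241 267]
177 [241 267]
180 [240 267]
183 [240 267]
186 [240 266]
189 [240 266]
192 [239 266]
195 [239 266]
198 [239 265]
201 [239 264]
204 [248 262]
handle 114.0  box 117.6 115.7 dot 113.0
```

Call:
send_rows(
  increments=[
    [[0.05,0.03,0,-0.06],[0.05,0.03,-0.3,-0.06],[0.05,0.03,-0.55,-0.06],[0.05,0.03,-0.75,-0.06],[0.05,0.03,-0.85,-0.06],[0.05,0.03,-0.85,-0.06]],
  ],
)

```text
clock: 10.4
tool_pos: [0.4832, 0.2215, 0.1292]
orientation: [-180.0, -0.2, -145.0]
force: [-0.1, -0.3, 1.0]
opening: 0.0871
gripper_force: 0.0
```

Call:
send_rows(
  increments=[
    [[0,0,0,0],[0,0,0,0],[0,0,0,0],[0,0,0,0],[0,0,0,0],[0,0,0,0],[0,0,0,0],[0,0,0,0],[0,0,0,0],[0,0,0,0]],
  ],
  jaw=0,
)

```text
clock: 11.65
tool_pos: [0.484, 0.2222, 0.1305]
orientation: [-180.0, -0.0, -145.1]
force: [0.2, -0.4, 0.4]
opening: 0.0302
gripper_force: 29.8
```

Run:
```python
from h import *
o=ctrl.get_obs();print(o["clock"],o["force"],o["gripper_force"],o["opening"])
a=shot("scene","s5");b=shot("side","d5");w=shot("wrist","w5")
f=lambda i,r,q:cv2.resize(i[r:r+130,q:q+130],(390,390),interpolation=cv2.INTER_CUBIC)
cv2.imwrite("pics/c5.png",np.hstack([f(a,180,310),f(b,180,100)])[:,:,::-1])
```

```text
11.65 [ 0.19053168 -0.44757267  0.35129816] 29.803082942962646 0.030246592548886665
```

View pics/c5.png

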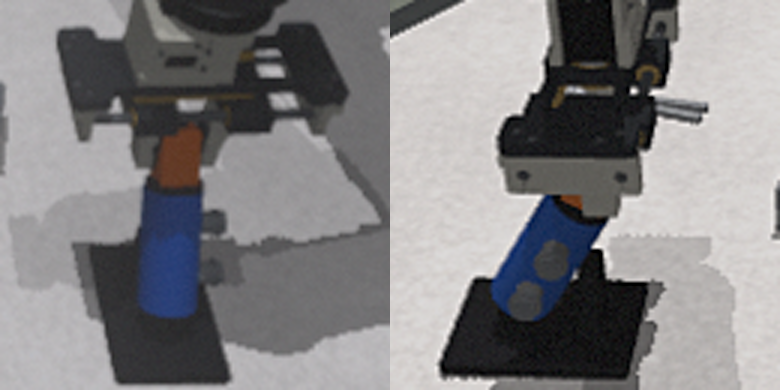

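Call:
send_rows(
  increments=[
    [[-0.02,-0.014,0.043,0],[-0.041,-0.028,0.087,0],[-0.062,-0.043,0.13,0],[-0.082,-0.057,0.173,0],[-0.103,-0.071,0.217,0],[-0.124,-0.085,0.26,0],[-0.134,-0.092,0.28,0],[-0.134,-0.092,0.28,0]],
  ],
)

```text
clock: 12.8
tool_pos: [0.4572, 0.2039, 0.1869]
orientation: [180.0, 0.0, -145.1]
force: [0.3, -0.0, -1.2]
opening: 0.0298
gripper_force: 29.8
```

Run:
```python
from h import *
o=ctrl.get_obs();print(o["clock"],o["force"],o["gripper_force"],o["opening"])
a=shot("scene","s6");b=shot("side","d6");w=shot("wrist","w6")
f=lambda i,r,q:cv2.resize(i[r:r+130,q:q+130],(390,390),interpolation=cv2.INTER_CUBIC)
cv2.imwrite("pics/c6.png",np.hstack([f(a,160,310),f(b,150,110)])[:,:,::-1])
```

```text
12.8 [ 0.25330586 -0.01748927 -1.19171433] 29.798371195793152 0.02976541852727631
```

View pics/c6.png

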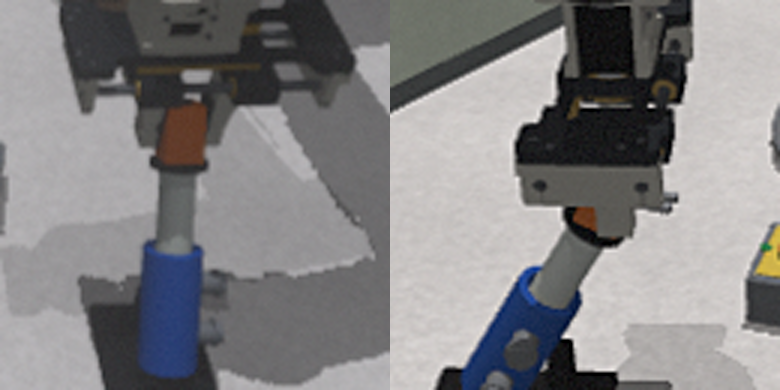

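The lamp is gripped (opening 30 mm) and leans 30° with about 10 mm of tube still in the bore. I'll swing it upright in the fingers, levering it on the bore's rim.

Call:
send_rows(
  increments=[
    [[0.018,0.012,0.015,0],[0.035,0.024,0.03,0],[0.065,0.045,0.051,0],[0.096,0.066,0.07,0],[0.128,0.088,0.085,0],[0.161,0.112,0.095,0],[0.195,0.135,0.103,0],[0.21,0.145,0.105,0],[0.21,0.145,0.105,0]],
  ],
)

```text
clock: 14.08
tool_pos: [0.4998, 0.2331, 0.208]
orientation: [-180.0, 0.0, -145.1]
force: [-1.3, -4.4, 0.2]
opening: 0.0303
gripper_force: 30.0
```

Run:
```python
from h import *
o=ctrl.get_obs();print(o["clock"],o["force"],o["gripper_force"],o["opening"])
a=shot("scene","s7");b=shot("side","d7")
f=lambda i,r,q:cv2.resize(i[r:r+130,q:q+130],(390,390),interpolation=cv2.INTER_CUBIC)
cv2.imwrite("pics/c7.png",np.hstack([f(a,160,310),f(b,150,110)])[:,:,::-1])
```

```text
14.075 [-1.30596077 -4.43027835  0.18555629] 30.000532865524292 0.03027180860235052
```

View pics/c7.png

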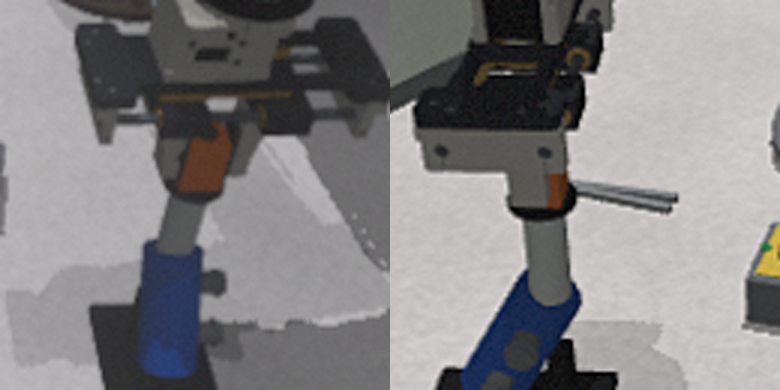

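The lamp looks near upright (side view, tube about 4° off in the image). I'll lift it clear of the housing and measure the tilt.

Call:
send_rows(
  increments=[
    [[0,0,0.1,0],[0,0,0.3,0],[0,0,0.45,0],[0,0,0.45,0],[0,0,0.45,0]],
  ],
)

```text
clock: 14.8
tool_pos: [0.4992, 0.2336, 0.2973]
orientation: [179.9, 0.1, -145.1]
force: [-0.5, -1.2, -2.2]
opening: 0.0295
gripper_force: 30.0
```

```bash
cat > tilt.py <<'E'
from h import *
def tilt(tag):
    o=ctrl.get_obs();print(o["clock"],o["tool_pos"].round(4),o["force"].round(1),o["gripper_force"])
    G=o["tool_pos"]+[0,0,.0188]; R=[]; N=[]
    for n in ("scene","side"):
        im=shot(n,tag+n); g=proj(n,G); dn=proj(n,G-[0,0,.105]); 
        ts=ctrl.trace("lamp",n)
        if not ts: print("none",n); continue
        m=ts[0]["mask"]; hs=cv2.cvtColor(im,cv2.COLOR_RGB2HSV).astype(int); t=m&(hs[...,1]<60)&(im.max(2)>70)
        # whole rows where tube seen
        rows=[(r,np.where(t[r])[0]) for r in range(384)]; rows=[(r,(x[0]+x[-1])/2,len(x)) for r,x in rows if len(x)>5]
        a=np.array(rows); med=np.median(a[:,2]); a=a[abs(a[:,2]-med)<3]
        k=np.polyfit(a[:,0],a[:,1],1); r0,r1=a[0,0],a[-1,0]
        p0=(r0,np.polyval(k,r0));p1=(r1,np.polyval(k,r1)); print(n,ts[0]["conf"],"tube",np.round([p0,p1],1).tolist(),"G",g.round(1),"vert tip",dn.round(1),"w",med)
        e,d0=ray(n,p0);_,d1=ray(n,p1);N.append(np.cross(d0,d1)/np.linalg.norm(np.cross(d0,d1)))
    ax=np.cross(N[0],N[1]);ax/=np.linalg.norm(ax);ax*=np.sign(ax[2]);print("axis",ax.round(3),"tilt deg",np.degrees(np.arccos(ax[2])).round(1))
E
python3 -c "
from tilt import *
tilt('t1')
a=cv2.imread('pics/t1scene.png');b=cv2.imread('pics/t1side.png')
f=lambda i,r,q:cv2.resize(i[r:r+130,q:q+130],(390,390),interpolation=cv2.INTER_CUBIC)
cv2.imwrite('pics/c8.png',np.hstack([f(a,140,310),f(b,120,110)]))
"
```

```text
14.8 [0.4992 0.2336 0.2973] [-0.5 -1.2 -2.2] 29.99837726354599
scene 0.66 tube [[198.0, 381.5], [216.0, 375.6]] G [178.3 387.1] vert tip [215.1 376.1] w 15.0
side 0.91 tube [[183.0, 156.2], [213.0, 159.2]] G [159.8 153.2] vert tip [209.3 159. ] w 15.0
axis [-0.038  0.014  0.999] tilt deg 2.3
```

View pics/c8.png

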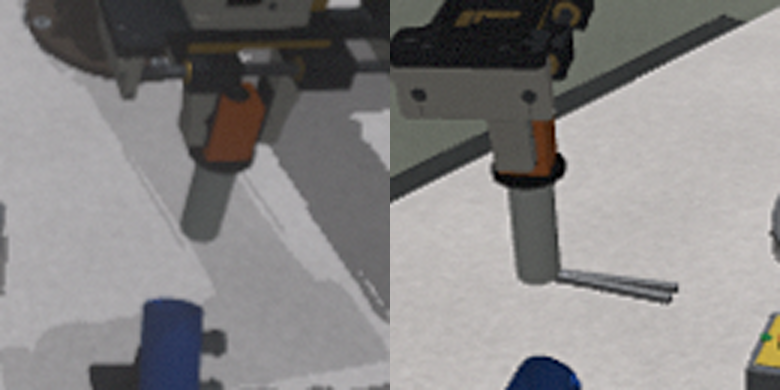

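The lamp is upright within about 2° and clear of the housing. Next I refine the dish position.

Run:
```python
from h import *
from scipy.optimize import least_squares
th=np.linspace(0,2*np.pi,60)
obs={}
for n in ("scene","side"):
    ctrl.snapshot(n)
    for d in ctrl.trace("dish",n):
        x0,y0,x1,y1=d["bbox"]; mm=d["mask"]; print(n,d["conf"],np.round(d["bbox"],1))
        p=proj(n,[.485,-.31,.035])
        if abs((x0+x1)/2-p[1])<15 and abs((y0+y1)/2-p[0])<15: obs[n]=(x0,y0,x1,y1)
def bb(n,c,r=.05):
    q=np.array([proj(n,[c[0]+r*np.cos(t),c[1]+r*np.sin(t),.045]) for t in th]); return q[:,1].min(),q[:,0].min(),q[:,1].max(),q[:,0].max()
for ns in (["scene"],["side"],list(obs)):
    f=lambda c:np.concatenate([np.array(bb(n,c))[:3]-np.array(obs[n])[:3] for n in ns if n in obs])
    s=least_squares(f,[.485,-.31]);print(ns,s.x.round(4),s.fun.round(1))
```

```text
scene 0.96 [146.2 141.8 180.7 169.1]
scene 0.94 [232.6 133.6 269.2 160.3]
scene 0.78 [182.4 170.4 216.6 197.1]
scene 0.51 [340.3 240.6 388.7 308.9]
side 0.79 [362.4 199.4 406.3 233.6]
side 0.65 [286.  167.8 321.8 191.7]
side 0.59 [333.2 149.3 370.  180.5]
['scene'] [ 0.4816 -0.3026] [ 0.8  0.1 -0.8]
['side'] [ 0.4848 -0.3064] [ 0.8  0.1 -0.8]
['scene', 'side'] [ 0.4824 -0.3026] [ 0.7  0.2 -1.   0.8  0.8 -0.7]
```

Call:
send_rows(
  increments=[
    [[0,-0.08,0,0],[0,-0.25,0,0],[-0.01,-0.43,0,0],[-0.02,-0.61,0,0],[-0.03,-0.79,0,0],[-0.03,-0.9,0,0]],
  ],
)

```text
clock: 15.95
tool_pos: [0.4926, 0.0507, 0.2978]
orientation: [-180.0, 0.0, -145.1]
force: [1.7, -0.1, -1.5]
opening: 0.0298
gripper_force: 30.0
```

Call:
send_rows(
  increments=[
    [[0,-0.1,0,0],[0,-0.25,0,0],[-0.01,-0.43,0,0],[-0.02,-0.61,0,0],[-0.03,-0.79,0,0],[-0.03,-0.9,0,0]],
  ],
)

```text
clock: 16.7
tool_pos: [0.4864, -0.1292, 0.2977]
orientation: [-180.0, 0.0, -145.1]
force: [0.3, 0.1, -1.1]
opening: 0.0299
gripper_force: 30.0
```

Call:
send_rows(
  increments=[
    [[0,-0.1,0,0],[0,-0.25,0,0],[-0.01,-0.43,0,0],[-0.02,-0.61,0,0],[-0.025,-0.76,0,0],[-0.025,-0.84,0,0],[-0.025,-0.88,0,0],[-0.025,-0.89,0,0],[-0.025,-0.89,0,0]],
  ],
)

```text
clock: 17.82
tool_pos: [0.4823, -0.3047, 0.2976]
orientation: [180.0, 0.0, -145.0]
force: [-0.1, 0.2, -1.1]
opening: 0.0301
gripper_force: 30.0
```

Call:
send_rows(
  increments=[
    [[0,0,-0.1,0],[0,0,-0.25,0],[0,0,-0.4,0],[0,0,-0.5,0],[0,0,-0.56,0],[0,0,-0.58,0],[0,0,-0.58,0],[0,0,-0.58,0]],
  ],
)

```text
clock: 18.82
tool_pos: [0.4827, -0.3053, 0.1824]
orientation: [-179.9, 0.0, -145.1]
force: [0.3, 0.2, -1.2]
opening: 0.0297
gripper_force: 30.0
```

```bash
python3 -c "
from tilt import *
tilt('t2')
a=cv2.imread('pics/t2scene.png');b=cv2.imread('pics/t2side.png')
f=lambda i,r,q:cv2.resize(i[r:r+130,q:q+130],(390,390),interpolation=cv2.INTER_CUBIC)
cv2.imwrite('pics/c9.png',np.hstack([f(a,110,140),f(b,90,240)]))
for n in ('scene','side'): print(n,proj(n,[.483,-.304,.045]))
"
```

```text
18.825 [ 0.4827 -0.3053  0.1824] [ 0.3  0.2 -1.2] 29.998565912246704
scene 0.85 tube [[153.0, 194.5], [170.0, 197.0]] G [138.6 192.3] vert tip [167.7 196.7] w 9.5
side 0.52 tube [[142.0, 306.8], [160.0, 305.2]] G [126.7 308.4] vert tip [160.8 305.6] w 10.0
axis [-0.009 -0.004  1.   ] tilt deg 0.6
scene [180.83781512 198.89706009]
side [176.55614407 303.98113447]
```

View pics/c9.png

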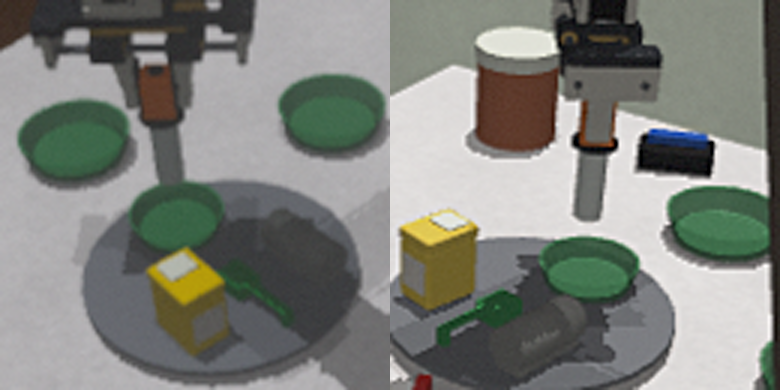

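The lamp hangs upright over the turntable dish (tilt about 1°, tube end about 5 cm above the rim), and the bystanders are where they were. I'm handing in.

```bash
python3 -c "
from h import *
print(ctrl.close_job())"
```

```text
the job is handed in; nothing more can be done
None
```

The job is handed in at about 19 s: the isolator reads off, and the lamp is held upright (about 1° tilt) roughly 5 cm above the dish rim, over its middle; no verdict was returned.

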